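Chase a clogged clamp nut with a tap

TASK

The nut of our press clamp is clogged with dried glue, so run the tap through its thread. Turn the tap wrench clockwise, half a turn forward and then a quarter turn back to break the glue off, and repeat that once more; a last forward stroke of nearly half a turn then brings the tap's stop collar down onto the nut. Do not drive it much past half a turn without backing off, leave the things lying round the vice alone, and let go of the wrench when the collar is home.

Things in the scene. Friction and masses are not known exactly. Their poses are not given: they have to be found in the camera images.
- tap (a joint): Turn of tap and wrench in the nut, rad; grows clockwise seen from above (forward, right-hand thread). Found at 0 to 0.3; stops hard at 6.2 with the collar on the nut: half forward, quarter back, half forward, quarter back, then 2.7 to 3.1 rad forward to the stop. The clogged thread drags with 0.16 N m either way and holds the tap where it is left; pushing down does not turn it.
- wrench_grip (a point): Centre of the tap wrench's flat steel body, on the hole's axis, 164 mm above the table at joint 0; it sinks 1.27 mm per rad (8 mm a turn, two-start thread) and rises when turned back. Body 56 mm long (point x, along the level bar), 16 mm thick (point y: two flat sides to pinch from above), 22 mm high. Below it only the tap's 15 mm shank, 62 mm down to the collar.
- brass_end (a point): Outer end of the wrench's brass-sleeved round handle, 13 mm thick, 110 mm from the axis on the point's +x side, at the height of wrench_grip. The handle opposite is equally long, 12 mm thick, of dark steel. Nothing else near the vice stands as high as the wrench.
- collar_foot (a point): Centre of the underside of the dark steel stop collar fixed on the tap (37 mm across, 13 mm high), 86 mm below wrench_grip; it starts 7.5 to 7.9 mm above the top of the nut and lies on it when home.
- nut_top (a point): Centre of the top face of the bronze nut block (46 x 52 mm, face 70 mm above the table), on the hole's axis. Its x runs along the vice, away from the vice's screw; at joint 0 the brass handle points along this x. The grey vice is bolted down: it reaches 160 mm from the axis to its screw handle (-x), 70 mm the other way, 52 mm to the sides, up to 72 mm high.
- clamp_screw_mid (a point): Loose steel clamp screw (180 mm long, 20 mm thread, cross bar 119 mm, 32 mm high) lying on the table left of the vice; the point is in the middle of its length, 16 mm up. To be left alone.
- screw_jar_mid (a point): Loose plastic jar of screws with a red lid (64 mm across, 82 mm high), standing left behind the vice; the point is on its axis, 41 mm up. To be left alone, standing.
- blow_gun_mid (a point): Loose red blow gun (122 x 115 mm, 22 mm high) lying right of the vice; the point is in its middle, 11 mm up. To be left alone.

How it is judged:
By the outcome, as a careful person would: the job done as asked, in the order asked, and still so for the second after the job is handed in, with the robot touching nothing.
It also fails if it takes over 72 s, if anything falls off the work surface, if the arm or the gripper's body presses on something with over 40 N, if the wrist force passes 120 N, or if a joint passes its speed limit or range.

ROBOT

A 6-joint arm with a two-finger parallel gripper is mounted at the origin on a cart in front of the work surface, level with it; the furniture and walls round the work are solid. World frame = base frame: x ahead of the robot, y to its left, z up, the work surface at z = 0. Lengths are in mm, angles in degrees, forces in N, time in s.
With the tool pointing down it reaches from about 300 to 875 mm from the base axis. Payload 4.2 kg.
Tool frame: the origin (TCP) lies at the centre of the arm's flange, where the gripper is bolted on; the fingertips stand 173 mm ahead of it and the grasp point (between the pads) lies 155 mm ahead of it (arm.finger_overhang is the distance from the TCP to the fingertips, in mm); z points along the fingers, y is the direction in which the jaws open and shut (so a half turn about z gives the same grasp; the last joint's range is limited). The gripper opens to 85 mm and grips with 20 to 120 N. Pads are 22 mm wide; open, the fingers measure 114 mm over their backs; the gripper's body (76 mm by 85 mm) begins 54 mm behind the grasp point. The pads swing forward as they close: fully open they stand 13 mm farther back than shut.
Start: joints at [-70.245, 18.312, 89.639, -0, 72.044, -1.146], TCP at [205.137, -537.161, 404.738] pointing down, gripper open.
Joint ranges: [-177.97, 177.97], [-48.28, 115.42], [12.27, 149.76], [-77.06, 257.06], [2.81, 150.46], [-146.56, 146.56]. Speed limits (degrees/s): [147.25, 147.25, 180, 180, 180, 180].

INTERFACE

Orientations are given as [roll, pitch, yaw] about the fixed x, y, z axes, in that order (R = Rz(yaw) Ry(pitch) Rx(roll)).
In Python, from station import arm, snapshot, workorder, masks_of gives the robot as it stands.
- The arm moves only by the shell command python3 -m jog 'ROWS'. ROWS is JSON, a list of rows, each a list of 3 entries, a list of its own where there are three numbers: the turn, a rotation vector about the world's x, y, z in rad, then the shift along the world's x, y, z in cm, then the opening, from -1 (shut) to 1 (fully open). In form: [[[ax, ay, az], [tx, ty, tz], claw], ...]. A call has 1 to 20 rows; each row shifts and turns the pose as measured when the row begins; what a row does not reach is not made up. A row lasts 1/8 s, in which the tool goes at most 62.5 mm and 10.7 degrees, less where a joint would pass 70% of its speed; a pose out of reach is approached as far as the arm can. A call with a gripper value outside its range is refused whole. The fingers move at their own pace and stop on an object; the grip force is fixed at half the most. Time passes only in rows, so rows that do not move let the fingers close. It gives the time, the measured TCP pose, the force and the opening at its end, in the units of the state.
- arm.observe(): the state, without advancing time (a new reading comes with each control period).
- snapshot(name): name is "scene" or "top"; returns a dict with "image" (420x560x3 uint8, red, green, blue), "fovy" (degrees; the focal length in pixels is half the picture's height over the tangent of half this angle, whatever the lens; pixels are square), "cx", "cy" (the principal point, pixels), "world_from_camera" (4x4, takes a point from camera to world coordinates). Camera axes: x right, y down, z forward; pixel columns grow to the right and rows downward; lengths in mm; the calibration is good to about 2 mm. A picture is of the moment at which its call begins. There is no depth.
- workorder.finish_job(): hands the job in, once; it reports no verdict.
Trained networks look in the newest picture that a camera, given by its name, has taken for a name from the list of things; names that differ only in an ending like _2 or _b are one class to them, and where a whole thing is asked for, a point or a joint stands for the part that bears it (a point fixed in the world has none). Each returns a list of dicts, best first, with "confidence" (0 to 1); they miss things now and then, are a little off and sometimes report something else, mostly with a low value. They report only what shows in the picture. A call takes as long as a camera call.
- masks_of(camera, target): "pixels" (420x560 bool, what is visible of it) and "xy" ([column, row] in pixels, amid what is visible of it).
The state is a dict: "clock": time; "joint_positions": joint angles; "joint_vel": joint speeds; "effort": joint torques, N m; "ee_pos": TCP position; "tool_rot": TCP orientation; "ft_force": force on the tool from outside, world axes, zero at the start; "moment": the same for the moment, N m; "opening": finger opening in mm.
Only numpy, scipy, OpenCV 4.12 (cv2) and the standard library are available. Lean on these libraries where they do the work, as an engineer would, in place of code of your own. Each camera call takes 0.05 s, during which the arm holds its last target.

## Working session

There is one attempt and no reset: what is moved stays moved. The work goes in short steps, Python scripts to look and compute and a shell command to move; the robot and the scene stay as the last step left them, time stands still between calls to the robot, and variables do not carry over. Pictures are saved under pics/ and viewed, and the job is handed in when it is done.

```bash
ls; mkdir -p pics; python3 - <<'E'
from station import arm, snapshot, workorder, masks_of
import cv2,numpy as np
for n in ("scene","top"):
    s=snapshot(n); cv2.imwrite(f"pics/{n}0.png",s["image"][:,:,::-1]); print(n,s["fovy"],s["cx"],s["cy"]); print(np.round(s["world_from_camera"],3))
    for t in ("tap","wrench_grip","brass_end","nut_top","clamp_screw_mid","screw_jar_mid","blow_gun_mid"):
        try:
            for m in masks_of(n,t)[:2]: print(t,round(m["confidence"],2),m["xy"],m["pixels"].sum())
        except Exception as e: print(t,e)
o=arm.observe(); print(o, arm.finger_overhang)
E
```

```text
pics
scene 57.1561412869427 280.1183255216883 210.14898071697306
[[-8.34000e-01 -3.59000e-01  4.19000e-01  1.62855e+02]
 [-5.52000e-01  5.70000e-01 -6.09000e-01  6.03304e+02]
 [-2.00000e-02 -7.39000e-01 -6.73000e-01  7.45919e+02]
 [ 0.00000e+00  0.00000e+00  0.00000e+00  1.00000e+00]]
tap 0.96 [310.3, 192.0] 732
brass_end 0.64 [310.0, 192.5] 593
brass_end 0.19 [314.5, 225.9] 3287
nut_top 0.77 [314.8, 226.4] 3296
clamp_screw_mid 0.56 [262.0, 323.5] 1053
blow_gun_mid 0.83 [383.8, 195.9] 334
top 42.00893312157779 276.0523890421826 216.0579576484295
[[ 1.200000e-02 -9.980000e-01  6.200000e-02  4.661480e+02]
 [-1.000000e+00 -1.200000e-02  3.000000e-03  1.737000e+01]
 [-2.000000e-03 -6.200000e-02 -9.980000e-01  1.445113e+03]
 [ 0.000000e+00  0.000000e+00  0.000000e+00  1.000000e+00]]
tap 0.96 [300.1, 226.1] 591
tap 0.62 [182.2, 262.7] 760
wrench_grip 0.63 [301.3, 233.0] 630
brass_end 0.7 [301.2, 230.0] 649
nut_top 0.84 [297.8, 239.7] 3178
clamp_screw_mid 0.93 [181.6, 258.6] 667
screw_jar_mid 0.68 [188.5, 176.4] 647
blow_gun_mid 0.6 [382.7, 278.9] 524
blow_gun_mid 0.21 [298.6, 232.4] 610
{'clock': 0.8, 'joint_positions': array([-7.02444043e+01,  1.83111894e+01,  8.96389590e+01,  1.17083674e-03,
        7.20430843e+01, -1.14713364e+00]), 'joint_vel': array([ 0.15094169, -0.04976389,  0.04022553,  0.06042988, -0.04263938,
        0.00106976]), 'effort': array([-1.51262433e-03, -4.15365708e+01, -2.34411567e+01, -6.24558334e-05,
       -9.48535160e-06, -1.72956697e-05]), 'ee_pos': array([ 205.14146284, -537.15975895,  404.74533338]), 'tool_rot': array([ 1.79993212e+02, -9.78142918e-04,  2.09023685e+01]), 'ft_force': array([-0.06385016, -0.11447415,  0.6010991 ]), 'moment': array([-0.00762478, -0.02382679,  0.01188171]), 'opening': 85.38302899982705} 173.4
```

View pics/scene0.png

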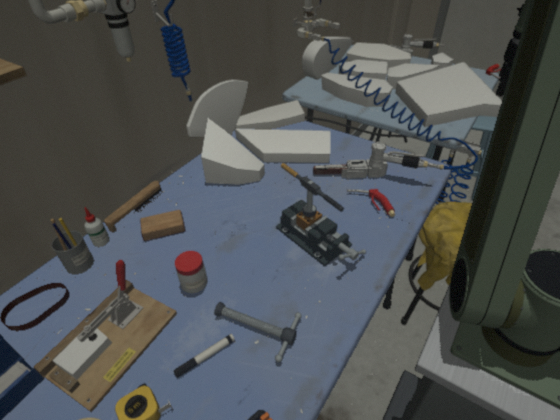

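View pics/top0.png

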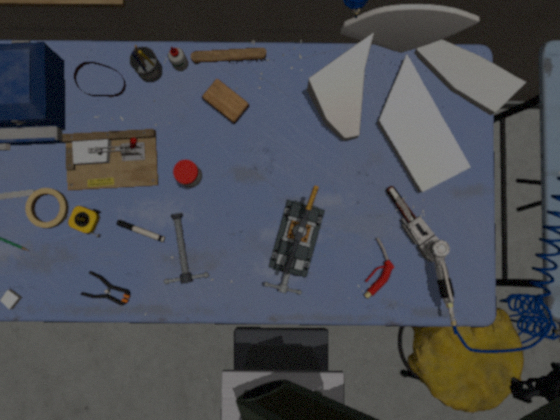

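The scene view shows the vice at about (310,225) with the wrench above it. In the top view the brass handle end is near (316,187) and the vice is centred near (298,237). Next I'll enlarge both and measure.

```bash
cat > h.py <<'E'
from station import arm, snapshot, workorder, masks_of
import cv2,numpy as np
def cam(s):
    f=210/np.tan(np.radians(s["fovy"]/2)); return f,s["cx"],s["cy"],np.array(s["world_from_camera"])
def back(s,uv,z):
    f,cx,cy,T=cam(s); d=T[:3,:3]@np.array([(uv[0]-cx)/f,(uv[1]-cy)/f,1]); o=T[:3,3]; return o+d*(z-o[2])/d[2]
def proj(s,p):
    f,cx,cy,T=cam(s); c=T[:3,:3].T@(np.array(p)-T[:3,3]); return np.array([cx+f*c[0]/c[2],cy+f*c[1]/c[2]])
def crop(s,box,k,name):
    x0,y0,x1,y1=box; im=s["image"][y0:y1,x0:x1,::-1]; cv2.imwrite("pics/"+name,cv2.resize(im,None,fx=k,fy=k,interpolation=cv2.INTER_CUBIC))
E
python3 - <<'E'
from h import *
for n,b in (("top",(240,170,360,310)),("scene",(260,150,410,270))):
    s=snapshot(n); crop(s,b,4,n+"1.png")
    for t in ("tap","wrench_grip","brass_end","nut_top"):
        for m in masks_of(n,t)[:1]:
            ys,xs=np.nonzero(m["pixels"]); P=np.array([back(s,(x,y),164) for x,y in zip(xs,ys)])[:,:2]
            c=P.mean(0); w,V=np.linalg.eigh(np.cov((P-c).T)); a=V[:,1]; q=(P-c)@a
            print(n,t,m["confidence"],c.round(1),np.degrees(np.arctan2(a[1],a[0])).round(1),q.min().round(1),q.max().round(1),w.round(1),(c+a*(q.min()+q.max())/2).round(1),(xs.min(),xs.max(),ys.min(),ys.max()))
E
```

```text
top tap 0.85 [509.9 -35.1] 161.0 -112.7 102.5 [  30.8 3131.7] [514.7 -36.8] (np.int64(284), np.int64(318), np.int64(187), np.int64(273))
top wrench_grip 0.56 [513.9 -36.7] 160.9 -109.8 108.2 [  30.7 3201.1] [514.7 -37. ] (np.int64(284), np.int64(318), np.int64(186), np.int64(274))
top brass_end 0.72 [513.  -35.9] 160.9 -108.7 105.7 [  31.4 3045.6] [514.5 -36.4] (np.int64(285), np.int64(317), np.int64(187), np.int64(273))
top nut_top 0.88 [488.4 -27.2] 164.3 -137.5 125.2 [ 665.1 3550.2] [494.3 -28.8] (np.int64(265), np.int64(324), np.int64(186), np.int64(294))
scene tap 0.56 [498.9 -13.7] 146.4 -131.0 84.1 [ 472.6 3037. ] [518.4 -26.7] (np.int64(282), np.int64(343), np.int64(164), np.int64(216))
scene wrench_grip 0.74 [497.4 -13.4] 146.7 -133.6 82.9 [ 495.  3051.4] [518.6 -27.3] (np.int64(282), np.int64(343), np.int64(164), np.int64(216))
scene brass_end 0.55 [498.4 -13.8] 146.1 -133.4 83.5 [ 487.4 3122.7] [519.1 -27.7] (np.int64(281), np.int64(343), np.int64(164), np.int64(217))
scene nut_top 0.73 [439.1  73.1] 136.5 -235.1 115.7 [1211.  5635.7] [482.4  32. ] (np.int64(276), np.int64(364), np.int64(163), np.int64(265))
```

```bash
python3 - <<'E'
import cv2,numpy as np
a=cv2.imread("pics/top1.png");b=cv2.imread("pics/scene1.png");print(a.shape,b.shape)
E
```

```text
(560, 480, 3) (480, 600, 3)
```

View pics/top1.png

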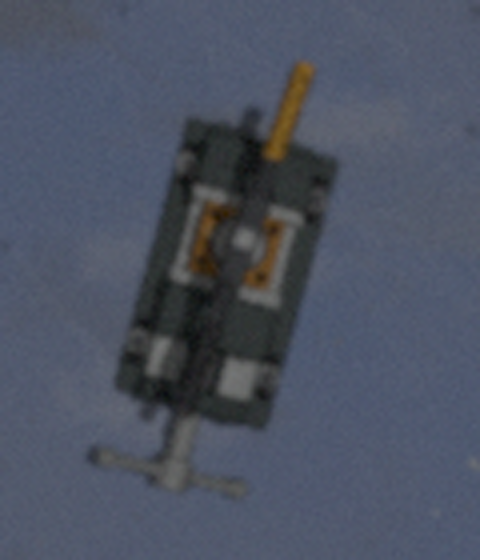

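View pics/scene1.png

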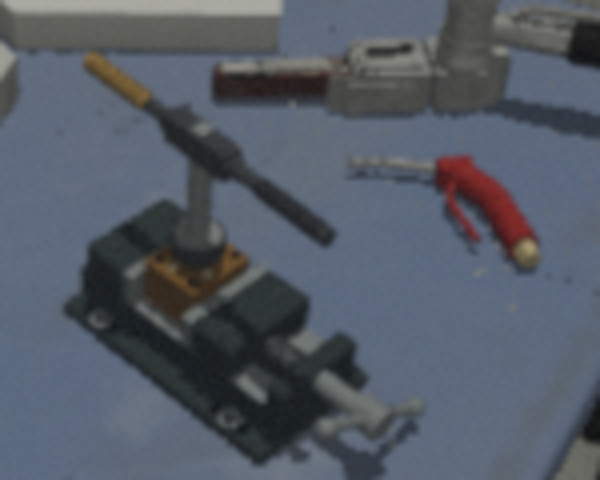

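Estimate so far: axis at about (514.7, -36.8), brass end at yaw about -19°, and vice yaw about -14°, so the joint is near 0.09 rad. I'll check this by projecting the model into both pictures.

```bash
python3 - <<'E'
from h import *
A=np.array([514.7,-36.8]); y=np.radians(-19); d=np.array([np.cos(y),np.sin(y)]); n_=np.array([-d[1],d[0]])
v=np.radians(-14.2); e=np.array([np.cos(v),np.sin(v)]); g=np.array([-e[1],e[0]])
for n,b in (("top",(240,170,360,310)),("scene",(260,150,410,270))):
    s=snapshot(n);k=4
    x0,y0,x1,y1=b; im=cv2.resize(np.ascontiguousarray(s["image"][y0:y1,x0:x1,::-1]),None,fx=k,fy=k,interpolation=cv2.INTER_CUBIC)
    def pt(p): q=proj(s,p); return tuple(int(round(k*(c+.5-o))) for c,o in zip(q,(x0,y0)))
    def poly(Q,z,c): cv2.polylines(im,[np.array([pt([*q,z]) for q in Q])],True,c,1)
    poly([A+28*i*d+8*j*n_ for i,j in((1,1),(1,-1),(-1,-1),(-1,1))],175,(0,255,0))
    poly([A+110*i*d+6.5*j*n_ for i,j in((1,1),(1,-1),(-1,-1),(-1,1))],164,(0,255,255))
    for a_ in((23,26),):
        poly([A+23*i*e+26*j*g for i,j in((1,1),(1,-1),(-1,-1),(-1,1))],70,(0,0,255))
    poly([A+18.5*np.array([np.cos(t),np.sin(t)]) for t in np.linspace(0,6.28,30)],78,(255,0,255))
    cv2.imwrite(f"pics/{n}2.png",im)
E
```

```text
(no output)
```

View pics/top2.png

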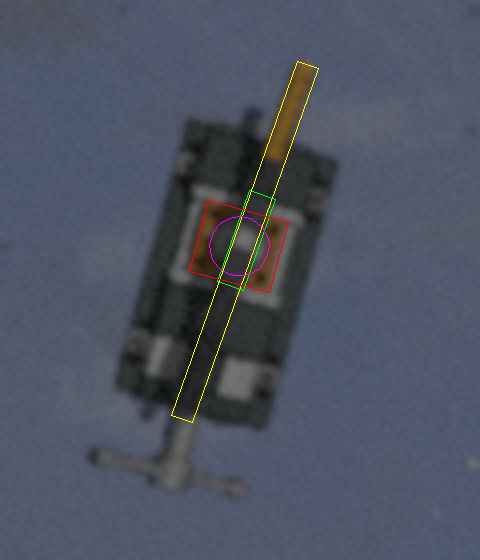

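View pics/scene2.png

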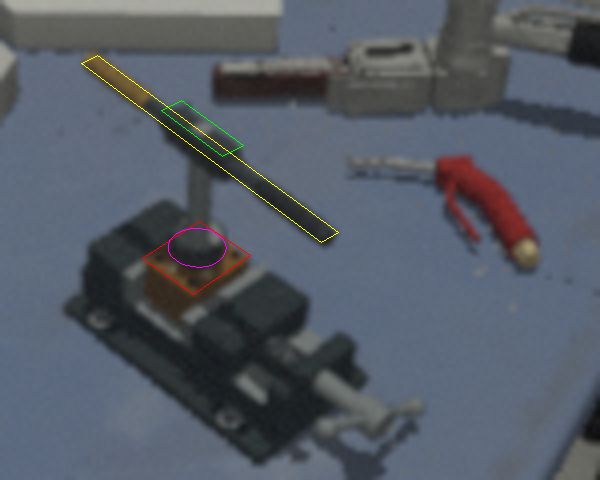

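The overlays match in both views, within about 2 mm, so I'll approach now.

```bash
python3 -m jog '[[[0,0,0.175],[2.2,3.6,0],1],[[0,0,0.175],[2.2,3.6,0],1],[[0,0,0.175],[2.2,3.6,0],1],[[0,0,0.175],[2.2,3.6,0],1],[[0,0,0.175],[2.2,3.6,0],1],[[0,0,0.175],[2.2,3.6,0],1],[[0,0,0.175],[2.2,3.6,0],1],[[0,0,0.175],[2.2,3.6,0],1],[[0,0,0.175],[2.2,3.6,0],1],[[0,0,0.175],[2.2,3.6,0],1],[[0,0,0.175],[2.2,3.6,0],1],[[0,0,0.175],[2.2,3.6,0],1]]'
```

```text
clock: 2.9
ee_pos: [474.3, -93.2, 406.0]
tool_rot: [179.7, 0.2, 144.9]
ft_force: [0.7, -1.2, -0.2]
opening: 85.4
```

```bash
python3 -m jog '[[[0,0,0.14],[2,2.8,0],1],[[0,0,0.14],[2,2.8,0],1],[[0,0,0],[0,0,0],1]]'
```

```text
clock: 3.28
ee_pos: [516.4, -32.9, 406.1]
tool_rot: [179.7, 0.3, 161.7]
ft_force: [-0.6, -1.4, 0.7]
opening: 85.2
```

```bash
python3 -m jog '[[[0,0,-0.007],[-0.17,-0.39,-1.5],1],[[0,0,0],[0,0,-2],1],[[0,0,0],[0,0,0],1],[[0,0,0],[0,0,0],1]]'; python3 - <<'E'
from h import *
from scipy.spatial.transform import Rotation as R
o=arm.observe();r=R.from_euler('xyz',o["tool_rot"],degrees=True)
t=R.from_euler('xyz',[180,0,161.2],degrees=True)
print((t*r.inv()).as_rotvec().round(4),o["joint_positions"].round(1))
for n,b in (("top",(240,170,360,310)),("scene",(240,100,410,260))): crop(snapshot(n),b,4 if n=="top" else 4,n+"3.png")
E
```

```text
clock: 3.78
ee_pos: [512.5, -39.6, 368.6]
tool_rot: [179.8, 0.2, 161.0]
ft_force: [0.8, -0.7, -0.8]
opening: 85.1
[-0.0022  0.0042  0.0037] [ -5.7  14.3 100.8   0.2  64.6 -76.8]
```

View pics/scene3.png

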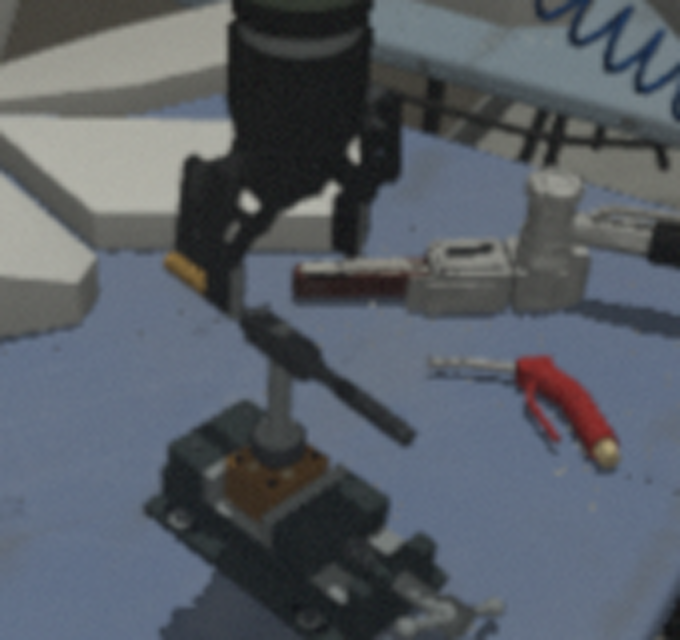

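The open fingers straddle the wrench body, with the bar at about (280,340) in the crop. I'll correct the small offset and descend.

```bash
python3 -m jog '[[[-0.002,0.004,0.003],[0.2,0.25,-1],1],[[0,0,0],[0,0,-1.5],1],[[0,0,0],[0,0,-1.2],1],[[0,0,0],[0,0,-0.8],1],[[0,0,0],[0,0,0],1],[[0,0,0],[0,0,0],1]]'
```

```text
clock: 4.62
ee_pos: [514.7, -36.7, 320.8]
tool_rot: [180.0, 0.0, 161.2]
ft_force: [0.3, 1.1, -0.6]
opening: 85.1
```

```bash
python3 -m jog '[[[0,0,0],[0,0,-0.25],1],[[0,0,0],[0,0,0],0.2],[[0,0,0],[0,0,0],-0.2],[[0,0,0],[0,0,0],-0.4],[[0,0,0],[0,0,0],-0.55],[[0,0,0],[0,0,0],-0.55]]'; python3 - <<'E'
from h import *
for n,b in (("top",(240,170,360,310)),("scene",(240,120,390,260))): crop(snapshot(n),b,4,n+"4.png")
E
```

```text
clock: 5.38
ee_pos: [515.0, -36.8, 319.2]
tool_rot: [180.0, 0.2, 161.2]
ft_force: [0.2, -0.1, -0.4]
opening: 19.3
```

View pics/scene4.png

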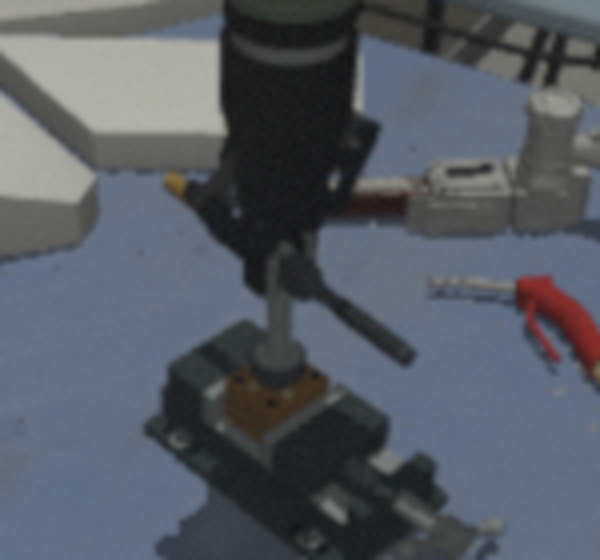

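View pics/top4.png

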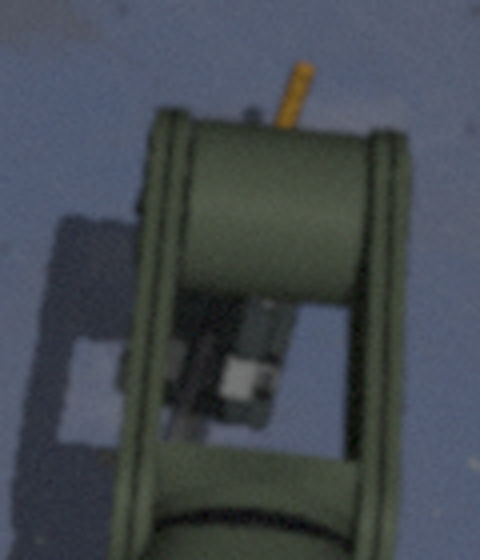

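The body (16 mm) sits between the pads, which are at 19 mm. Now close onto it.

```bash
python3 -m jog '[[[0,0,0],[0,0,-0.1],-0.7],[[0,0,0],[0,0,0],-1],[[0,0,0],[0,0,0],-1],[[0,0,0],[0,0,0],-1]]'; python3 -c "
from h import *
o=arm.observe();print(o['ft_force'].round(1),o['moment'].round(2),o['ee_pos'].round(1),o['opening'],o['joint_positions'].round(1),o['tool_rot'])"
```

```text
clock: 5.98
ee_pos: [514.8, -37.0, 319.3]
tool_rot: [180.0, 0.2, 161.1]
ft_force: [-1.3, 0.5, 1.3]
opening: 15.2
[-1.3  0.5  1.3] [-0.06  0.17 -0.03] [514.8 -37.  319.3] 15.239555522977744 [ -5.4  17.2 104.7  -0.   57.9 -76.5] [179.9842335    0.19430193 161.14929642]
```

Gripped at 15.2 mm with about 2 N, so it is well centred. Start the forward stroke carefully.

```bash
python3 -m jog '[[[0,0,-0.1],[0,0,-0.01],-1],[[0,0,-0.15],[0,0,-0.02],-1],[[0,0,-0.15],[0,0,-0.02],-1],[[0,0,-0.15],[0,0,-0.02],-1]]'; python3 -c "
from h import *
o=arm.observe();print(o['ft_force'].round(1),o['moment'].round(2),o['joint_positions'].round(1))"
```

```text
clock: 6.48
ee_pos: [514.8, -37.2, 318.6]
tool_rot: [-179.9, 0.2, 128.8]
ft_force: [-0.8, 0.2, 0.7]
opening: 15.1
[-0.8  0.2  0.7] [0.02 0.05 0.16] [ -5.4  17.2 104.7  -0.3  58.  -44.1]
```

```bash
python3 -m jog '[[[0,0,-0.15],[0,0,-0.02],-1],[[0,0,-0.15],[0,0,-0.02],-1],[[0,0,-0.15],[0,0,-0.02],-1],[[0,0,-0.15],[0,0,-0.02],-1],[[0,0,-0.15],[0,0,-0.02],-1],[[0,0,-0.15],[0,0,-0.02],-1],[[0,0,-0.15],[0,0,-0.02],-1],[[0,0,-0.15],[0,0,-0.02],-1]]'; python3 -c "
from h import *
o=arm.observe();print(o['ft_force'].round(1),o['moment'].round(2),o['joint_positions'].round(1))"
```

```text
clock: 7.48
ee_pos: [514.2, -37.4, 317.0]
tool_rot: [-179.8, 0.3, 58.2]
ft_force: [-0.8, -1.3, 1.0]
opening: 15.1
[-0.8 -1.3  1. ] [ 0.03 -0.08  0.19] [ -5.4  17.4 104.8  -0.3  58.2  26.6]
```

```bash
python3 -m jog '[[[0,0,-0.15],[0.03,0.02,-0.02],-1],[[0,0,-0.15],[0.03,0.02,-0.02],-1],[[0,0,-0.15],[0,0,-0.02],-1],[[0,0,-0.15],[0,0,-0.02],-1],[[0,0,-0.15],[0,0,-0.02],-1],[[0,0,-0.15],[0,0,-0.02],-1],[[0,0,-0.15],[0,0,-0.02],-1],[[0,0,-0.12],[0,0,-0.01],-1],[[0,0,-0.06],[0,0,-0.01],-1],[[0,0,0],[0,0,0],-1]]'; python3 -c "
from h import *
o=arm.observe();print(o['ft_force'].round(1),o['moment'].round(2),o['joint_positions'].round(1))"
```

```text
clock: 8.72
ee_pos: [513.8, -36.9, 315.4]
tool_rot: [-179.9, 0.5, -14.2]
ft_force: [-0.6, 0.6, -0.0]
opening: 15.4
[-0.6  0.6 -0. ] [-0.13 -0.13 -0.19] [ -5.4  17.5 104.9   0.2  58.1  98.6]
```

```bash
python3 -m jog '[[[0,0,-0.07],[0.02,0,-0.01],-1],[[0,0,0],[0,0,0],-1]]'
```

```text
clock: 8.98
ee_pos: [513.9, -36.8, 315.3]
tool_rot: [-179.9, 0.5, -18.1]
ft_force: [-0.6, 0.2, 0.7]
opening: 14.9
```

Half turn done (179°). Now the quarter turn back.

```bash
python3 -m jog '[[[0,0,0.1],[0,0,0.01],-1],[[0,0,0.15],[0.02,0,0.02],-1],[[0,0,0.15],[0,0,0.02],-1],[[0,0,0.15],[0,0,0.02],-1],[[0,0,0.15],[0,0,0.02],-1],[[0,0,0.15],[0,0,0.02],-1],[[0,0,0.15],[0,0,0.02],-1],[[0,0,0.15],[0,0,0.02],-1],[[0,0,0.15],[0,0,0.02],-1],[[0,0,0.15],[0,0,0.02],-1],[[0,0,0.08],[0,0,0.01],-1],[[0,0,0],[0,0,0],-1]]';python3 -c "
from h import *
o=arm.observe();print(o['ft_force'].round(1),o['moment'].round(2),o['joint_positions'].round(1))"
```

```text
clock: 10.48
ee_pos: [514.2, -37.3, 317.3]
tool_rot: [-179.9, 0.3, 73.3]
ft_force: [-1.3, -0.7, -0.1]
opening: 15.4
[-1.3 -0.7 -0.1] [ 0.07 -0.08  0.09] [ -5.3  17.3 104.8  -0.4  58.1  11.6]
```

```bash
python3 -m jog '[[[0,0,-0.1],[0,0,-0.01],-1],[[0,0,-0.15],[0.02,0.02,-0.02],-1],[[0,0,-0.15],[0.02,0,-0.02],-1],[[0,0,-0.15],[0,0,-0.02],-1],[[0,0,-0.15],[0,0,-0.02],-1],[[0,0,-0.15],[0,0,-0.02],-1],[[0,0,-0.15],[0,0,-0.02],-1],[[0,0,-0.15],[0,0,-0.02],-1],[[0,0,-0.15],[0,0,-0.02],-1],[[0,0,-0.15],[0,0,-0.02],-1],[[0,0,-0.08],[0,0,-0.01],-1],[[0,0,0],[0,0,0],-1],[[0,0,0],[0,0,0],-1]]';python3 -c "
from h import *
o=arm.observe();print(o['ft_force'].round(1),o['moment'].round(2),o['joint_positions'].round(1),o['tool_rot'],o['ee_pos'])"
```

```text
clock: 12.1
ee_pos: [513.8, -36.9, 315.3]
tool_rot: [-179.9, 0.5, -17.1]
ft_force: [-0.4, -0.1, 1.5]
opening: 15.3
[-0.4 -0.1  1.5] [-0.19 -0.05 -0.19] [ -5.4  17.5 104.9   0.2  58.1 101.5] [-179.92188433    0.47027283  -17.08602461] [513.83341919 -36.88911065 315.32803738]
```

Release, lift, rotate the gripper back by 180°, and regrasp in mid-stroke.

```bash
python3 -m jog '[[[0,0,0],[0,0,0],-0.5],[[0,0,0],[0,0,0],0.2],[[0,0,0],[0,0,0],0.6],[[0,0,0],[0,0,0],0.8],[[0,0,0],[0,0,0],0.8],[[0,0,0],[0.05,0,1.5],0.8],[[0,0,0],[0,0,2],0.8],[[0,0,0],[0,0,2],0.8],[[0,0,0],[0,0,1],0.8],[[0,0,0],[0,0,0],0.8]]'; python3 - <<'E'
from h import *
for n,b in (("scene",(240,80,410,260)),): crop(snapshot(n),b,3,n+"5.png")
E
```

```text
clock: 13.35
ee_pos: [514.6, -36.9, 385.3]
tool_rot: [-179.9, 0.3, -17.0]
ft_force: [-0.2, -0.1, -0.0]
opening: 76.8
```

View pics/scene5.png

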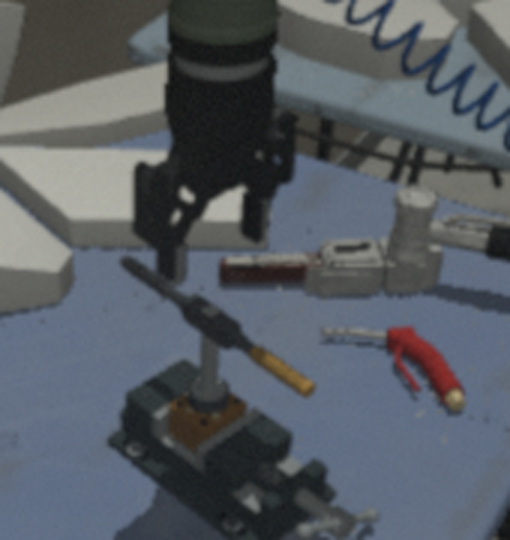

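The wrench has turned half a turn, with the brass end now near (295,380) toward the vice screw. The gripper is clear above it. Rotate it back.

```bash
python3 -m jog '[[[0,0,0.18],[0,0,0],0.8],[[0,0,0.18],[0,0,0],0.8],[[0,0,0.18],[0,0,0],0.8],[[0,0,0.18],[0,0,0],0.8],[[0,0,0.18],[0,0,0],0.8],[[0,0,0.18],[0,0,0],0.8],[[0,0,0.18],[0,0,0],0.8],[[0,0,0.18],[0,0,0],0.8],[[0,0,0.18],[0,0,0],0.8],[[0,0,0.18],[0,0,0],0.8],[[0,0,0.18],[0,0,0],0.8],[[0,0,0.18],[0,0,0],0.8],[[0,0,0.18],[0,0,0],0.8],[[0,0,0.18],[0,0,0],0.8],[[0,0,0.18],[0,0,0],0.8],[[0,0,0.18],[0,0,0],0.8],[[0,0,0.1],[0,0,0],0.8],[[0,0,0],[0,0,0],0.8]]'; python3 - <<'E'
from h import *
from scipy.spatial.transform import Rotation as R
o=arm.observe();r=R.from_euler('xyz',o["tool_rot"],degrees=True)
t=R.from_euler('xyz',[180,0,162.9],degrees=True)
print((t*r.inv()).as_rotvec().round(4),o["joint_positions"].round(1))
s=snapshot("scene")
A=np.array([514.7,-36.8])
for n in ("scene",):
    for t in ("tap",):
        for m in masks_of(n,t)[:1]:
            ys,xs=np.nonzero(m["pixels"]); print(m["confidence"],len(xs))
E
```

```text
clock: 15.65
ee_pos: [510.7, -36.5, 367.8]
tool_rot: [-178.6, 0.3, 159.5]
ft_force: [0.4, 0.1, 0.2]
opening: 76.6
[ 0.0257 -0.0025  0.0595] [ -5.   14.3 101.   -1.6  64.7 -73.8]
0.58 637
```

```bash
python3 -m jog '[[[0.0257,-0.0025,0.05],[0.35,0,0],0.8],[[0,0,0],[0,0,0],0.8],[[0,0,0],[0,0,0],0.8]]'; python3 - <<'E'
from h import *
from scipy.spatial.transform import Rotation as R
o=arm.observe();r=R.from_euler('xyz',o["tool_rot"],degrees=True)
t=R.from_euler('xyz',[180,0,162.9],degrees=True)
print((t*r.inv()).as_rotvec().round(4),o["ee_pos"].round(1))
E
```

```text
clock: 16.12
ee_pos: [514.2, -36.5, 367.4]
tool_rot: [-180.0, -0.1, 162.2]
ft_force: [0.8, 0.7, 0.4]
opening: 76.6
[-0.0002 -0.0012  0.0128] [514.2 -36.5 367.4]
```

```bash
python3 -m jog '[[[0,0,0.012],[0.03,-0.03,-1.5],0.8],[[0,0,0],[0,0,-1.5],0.8],[[0,0,0],[0,0,-1.2],0.8],[[0,0,0],[0,0,-0.4],0.8],[[0,0,0],[0,0,0],0.8],[[0,0,0],[0,0,0],0.8]]'; python3 - <<'E'
from h import *
crop(snapshot("scene"),(240,110,390,260),3,"scene6.png")
E
```

```text
clock: 16.88
ee_pos: [513.9, -36.7, 317.6]
tool_rot: [-179.9, -0.2, 162.9]
ft_force: [0.0, -0.1, 0.1]
opening: 76.6
```

View pics/scene6.png

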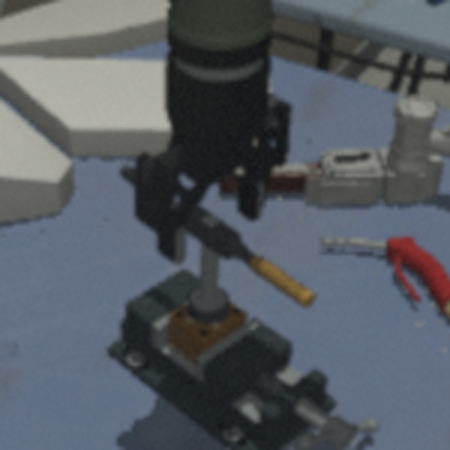

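The fingers straddle the body evenly, and the brass end at about (300,290) hasn't moved. Close and grip.

```bash
python3 -m jog '[[[0,0.003,0],[0.06,0,-0.2],0.2],[[0,0,0],[0,0,0],-0.2],[[0,0,0],[0,0,0],-0.5],[[0,0,0],[0,0,0],-0.65],[[0,0,0],[0,0,0],-0.8],[[0,0,0],[0,0,0],-1],[[0,0,0],[0,0,0],-1],[[0,0,0],[0,0,0],-1]]'; python3 -c "
from h import *
o=arm.observe();print(o['ft_force'].round(1),o['moment'].round(2),o['joint_positions'].round(1))"
```

```text
clock: 17.92
ee_pos: [514.7, -36.7, 316.5]
tool_rot: [-179.9, -0.2, 162.8]
ft_force: [-0.3, 0.1, 0.8]
opening: 15.0
[-0.3  0.1  0.8] [ 0.01  0.06 -0.03] [ -5.3  17.4 104.8  -0.   58.  -78.1]
```

```bash
python3 -m jog '[[[0,0,-0.1],[0,0,-0.01],-1],[[0,0,-0.15],[0,0,-0.02],-1],[[0,0,-0.15],[0,0,-0.02],-1],[[0,0,-0.15],[0,0,-0.02],-1],[[0,0,-0.15],[0,0,-0.02],-1],[[0,0,-0.15],[0,0,-0.02],-1],[[0,0,-0.15],[0,0,-0.02],-1],[[0,0,-0.15],[0,0,-0.02],-1],[[0,0,-0.15],[0,0,-0.02],-1],[[0,0,-0.15],[0,0,-0.02],-1],[[0,0,-0.08],[0,0,-0.01],-1],[[0,0,0],[0,0,0],-1]]';python3 -c "
from h import *
o=arm.observe();print(o['ft_force'].round(1),o['moment'].round(2),o['joint_positions'].round(1))"
```

```text
clock: 19.42
ee_pos: [514.4, -37.1, 314.5]
tool_rot: [-179.8, -0.1, 72.8]
ft_force: [-0.6, -0.6, -0.5]
opening: 14.8
[-0.6 -0.6 -0.5] [ 0.07 -0.11 -0.16] [-5.40e+00  1.75e+01  1.05e+02  1.00e-01  5.76e+01  1.17e+01]
```

Second half turn done (180°). Now a quarter turn back, from yaw 72.8 to 162.8.

```bash
python3 -m jog '[[[0,0,0.1],[0,0,0.01],-1],[[0,0,0.15],[0.02,0.02,0.02],-1],[[0,0,0.15],[0,0,0.02],-1],[[0,0,0.15],[0,0,0.02],-1],[[0,0,0.15],[0,0,0.02],-1],[[0,0,0.15],[0,0,0.02],-1],[[0,0,0.15],[0,0,0.02],-1],[[0,0,0.15],[0,0,0.02],-1],[[0,0,0.15],[0,0,0.02],-1],[[0,0,0.15],[0,0,0.02],-1],[[0,0,0.07],[0,0,0.01],-1],[[0,0,0],[0,0,0],-1]]';python3 -c "
from h import *
o=arm.observe();print(o['ft_force'].round(1),o['moment'].round(2),o['joint_positions'].round(1))"
```

```text
clock: 20.92
ee_pos: [514.7, -36.7, 316.6]
tool_rot: [-179.9, -0.2, 163.4]
ft_force: [-0.1, 0.3, 0.9]
opening: 15.4
[-0.1  0.3  0.9] [ 0.07 -0.02  0.12] [ -5.4  17.4 104.8  -0.   58.  -78.8]
```

Last stroke: about 172° is left to the stop. First go about 155°.

```bash
python3 -m jog '[[[0,0,-0.1],[0,0,-0.01],-1],[[0,0,-0.15],[0,0,-0.02],-1],[[0,0,-0.15],[0,0,-0.02],-1],[[0,0,-0.15],[0,0,-0.02],-1],[[0,0,-0.15],[0,0,-0.02],-1],[[0,0,-0.15],[0,0,-0.02],-1],[[0,0,-0.15],[0,0,-0.02],-1],[[0,0,-0.15],[0,0,-0.02],-1],[[0,0,-0.15],[0,0,-0.02],-1],[[0,0,-0.15],[0,0,-0.02],-1],[[0,0,-0.15],[0,0,-0.02],-1],[[0,0,-0.15],[0,0,-0.02],-1],[[0,0,-0.15],[0,0,-0.02],-1],[[0,0,-0.15],[0,0,-0.02],-1],[[0,0,-0.15],[0.02,0.02,-0.02],-1],[[0,0,-0.15],[0.02,0,-0.02],-1],[[0,0,-0.15],[0,0,-0.02],-1],[[0,0,-0.1],[0,0,-0.01],-1],[[0,0,-0.05],[0,0,0],-1]]';python3 -c "
from h import *
o=arm.observe();print(o['ft_force'].round(1),o['moment'].round(2),o['joint_positions'].round(1))"
```

```text
clock: 23.3
ee_pos: [514.1, -36.9, 313.1]
tool_rot: [-179.9, 0.0, 6.8]
ft_force: [-1.2, 0.6, -0.5]
opening: 14.9
[-1.2  0.6 -0.5] [ 0.   -0.21  0.13] [-5.400e+00  1.750e+01  1.052e+02  1.000e-01  5.730e+01  7.770e+01]
```

```bash
python3 -m jog '[[[0,0,-0.06],[0.02,0,-0.01],-1],[[0,0,-0.06],[0,0,-0.01],-1],[[0,0,-0.05],[0,0,-0.01],-1]]';python3 -c "
from h import *
o=arm.observe();print(o['ft_force'].round(1),o['moment'].round(2),o['joint_positions'].round(1))"; python3 -m jog '[[[0,0,-0.05],[0,0,-0.01],-1],[[0,0,-0.04],[0,0,0],-1]]';python3 -c "
from h import *
o=arm.observe();print(o['ft_force'].round(1),o['moment'].round(2),o['joint_positions'].round(1))"
```

```text
clock: 23.68
ee_pos: [514.1, -36.8, 312.9]
tool_rot: [-179.9, 0.0, -3.2]
ft_force: [-0.5, 0.3, 0.3]
opening: 14.7
[-0.5  0.3  0.3] [-0.02 -0.15  0.16] [-5.400e+00  1.750e+01  1.052e+02  1.000e-01  5.730e+01  8.780e+01]
clock: 23.92
ee_pos: [514.1, -36.8, 312.7]
tool_rot: [-180.0, 0.0, -8.5]
ft_force: [-0.6, 0.6, -1.6]
opening: 15.2
[-0.6  0.6 -1.6] [ 0.04 -0.24  0.17] [ -5.4  17.5 105.2   0.   57.2  93.1]
```

```bash
for i in 1; do python3 -m jog '[[[0,0,-0.04],[0,0,0],-1],[[0,0,-0.04],[0,0,0],-1]]';done; python3 -c "
from h import *
o=arm.observe();print(o['moment'].round(2))"; python3 -m jog '[[[0,0,-0.04],[0,0,0],-1],[[0,0,-0.04],[0,0,0],-1]]';python3 -c "
from h import *
o=arm.observe();print(o['moment'].round(2))"
```

```text
clock: 24.18
ee_pos: [514.0, -36.6, 312.7]
tool_rot: [179.9, 0.0, -12.9]
ft_force: [-1.0, 1.2, 1.0]
opening: 15.4
[ 0.33 -0.05  1.98]
clock: 24.42
ee_pos: [513.6, -36.1, 312.9]
tool_rot: [179.8, 0.1, -17.1]
ft_force: [0.6, 2.1, 1.2]
opening: 14.9
[ 0.31 -0.06  2.58]
```

The moment jumped from 0.17 to 2.6 N m at about 173° of stroke, so the stop is reached. Release straight away and lift.

```bash
python3 -m jog '[[[0,0,0],[0,0,0],-0.4],[[0,0,0],[0,0,0],0.2],[[0,0,0],[0,0,0],0.6],[[0,0,0],[0,0,0],0.8],[[0,0,0],[0,0,0],0.8],[[0,0,0],[0,0,1.5],0.8],[[0,0,0],[0,0,2],0.8],[[0,0,0],[0,0,2],0.8],[[0,0,0],[-1,-1,2],0.8],[[0,0,0],[-3,-3,1],0.8],[[0,0,0],[-4,-4,0],0.8],[[0,0,0],[-4,-4,0],0.8],[[0,0,0],[-4,-4,0],0.8],[[0,0,0],[-4,-4,0],0.8],[[0,0,0],[-3,-3,0],0.8],[[0,0,0],[0,0,0],0.8],[[0,0,0],[0,0,0],0.8]]'; python3 - <<'E'
from h import *
print(arm.observe()["ft_force"].round(1))
A=np.array([514.7,-36.8])
for n,b in (("top",(240,170,360,310)),("scene",(240,140,410,270))):
    s=snapshot(n); crop(s,b,4,n+"7.png"); cv2.imwrite(f"pics/{n}7f.png",s["image"][:,:,::-1])
    for m in masks_of(n,"tap")[:2]:
            ys,xs=np.nonzero(m["pixels"]); P=np.array([back(s,(x,y),156) for x,y in zip(xs,ys)])[:,:2]
            c=P.mean(0); w,V=np.linalg.eigh(np.cov((P-c).T)); a=V[:,1]; q=(P-c)@a
            print(n,m["confidence"],c.round(1),np.degrees(np.arctan2(a[1],a[0])).round(1),q.min().round(1),q.max().round(1))
    for t in("clamp_screw_mid","screw_jar_mid","blow_gun_mid"):
        print(t,[(round(m["confidence"],2),m["xy"]) for m in masks_of(n,t)[:1]])
E
```

```text
clock: 26.55
ee_pos: [277.2, -271.3, 413.4]
tool_rot: [179.6, -1.1, -17.5]
ft_force: [-0.4, 0.5, -0.3]
opening: 76.4
[-0.4  0.5 -0.3]
top 0.64 [516.3 -36.8] 169.8 -108.9 111.8
clamp_screw_mid [(0.59, [183.1, 260.5])]
screw_jar_mid [(0.8, [187.9, 175.0])]
blow_gun_mid [(0.7, [380.9, 275.9])]
scene 0.75 [499.6 -15.9] 155.2 -129.0 88.7
clamp_screw_mid [(0.97, [265.7, 324.3])]
screw_jar_mid []
blow_gun_mid [(0.82, [383.9, 194.8])]
```

View pics/scene7.png

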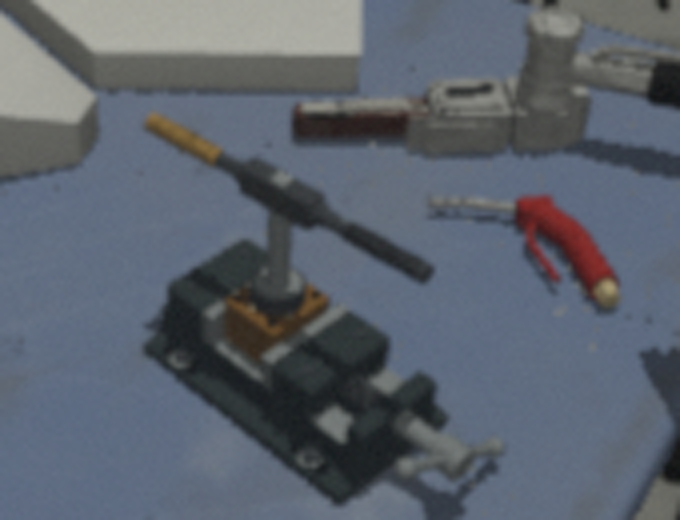

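View pics/top7.png

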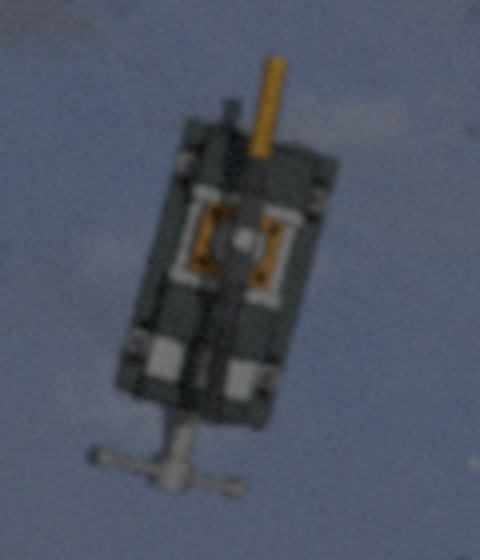

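The collar lies on the nut at about (275,290) in the scene crop. The wrench sits at yaw -10.2°, against about -9.4° expected at the stop, and the neighbouring objects are where they were. Handing in.

```bash
python3 -c "
from station import workorder
print(workorder.finish_job())"
```

```text
the job is handed in; nothing more can be done
None
```

The tap has been run through the nut with its collar down on the top face, and the wrench is released. I handed the job in at about 27 s.

- **Strokes:** measured at the gripper, these were 179° forward, 91° back, 180° forward, 91° back, then about 173° forward to the stop. I regrasped the wrench once, halfway through the second forward stroke, because the last joint's range is limited.
- **At the stop:** the turning moment rose from about 0.17 to 2.6 N m. The pads slipped a few degrees on the wrench there, so the exact stop angle comes from the pictures rather than the gripper.
- **Last checks:**
  - The top picture puts the wrench at yaw -10.2°, against about -9.4° expected for 6.2 rad. That is within picture accuracy.
  - The scene picture shows the collar lying on the nut.
  - The arm is clear of everything, with no contact force.
- **Loose objects:** the clamp screw, jar and blow gun show in the top picture within about 4 pixels of where they started, with nothing visibly shifted. The network did not report the jar in the scene view, either before or after.

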